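# Clamp a steel blank in the bench thickness gauge with its ratchet

## Task

Measure the flat steel blank: lay it in the slot of the bench gauge, slid fully home against the stop under the spindle, and let go of it. Then turn the ratchet knob on top of the gauge clockwise (seen from above) until the spindle clamps the blank and the ratchet slips; let it slip by about an eighth of a turn, never more than a quarter, then let go and leave the blank clamped. Turn only the ratchet knob, never the thimble below it, and do not disturb the other things on the bench.

Things in the scene. Friction and masses are not known exactly. Their poses are not given: they have to be found in the camera images.
- gauge: upright bench thickness gauge, fixed: a grey C-shaped cast frame open to its own +y. Origin on the bench straight below the spindle axis, z up. Base plate x = -50..50, y = -80..75 mm, 20 mm high; column y = -65..-20 mm; overarm 40 mm wide, y = -65..20 mm, 105 to 147 mm high, with a 17 mm collar below it down to 98 mm. A blank fully home has its middle at x 0, y 60, z 66 mm
- bed_mouth (a point): middle of the outer edge of the gauge's steel bed (gauge x 0, y 75, z 60 mm; axes as the gauge). The bed, 50 mm wide, 60 mm high, runs from here to the stop (column face) at y = -20 mm. On it two fences 6 mm high, 6 mm thick, stand 26 mm apart from the stop to y = 50 mm, then flare to about 34 mm apart at y = 75 mm
- spindle_guide (a point): where the spindle leaves the overarm (gauge x 0, y 0, z 105 mm), axes as the gauge. The spindle is an upright 12 mm steel rod that only slides up and down; its flat tip starts 2.5 to 8.5 mm above the top of a blank lying on the bed (differs each time)
- blank_center (a point): centre of the loose steel blank: a plain flat bar, 160 mm long (its x), 22 mm wide (its y), 12 mm thick (its z), 0.14 to 0.28 kg, lying flat on the bench at the start; either end may go in first
- thimble_mid (a point): middle (half-way up) of the gauge's aluminium thimble with dark graduations, 32 mm across, 24 mm high, from 156 to 180 mm above the bench on the spindle axis; it turns with the ratchet knob until the ratchet slips. Axes as the gauge. Not to be touched
- knob_mid (a point): middle (half-way up) of the ratchet knob: a knurled steel cylinder 24 mm across and 38 mm high, from 185 to 223 mm above the bench, on the spindle axis above the thimble. It stays at its height as it turns (the axes given are the gauge's). Turned clockwise from above it takes the thimble along (drag about 0.03 N m) and the spindle comes down 2.5 mm per rad; when the spindle bears on the blank (about 15 N) the ratchet slips at about 0.07 N m and the knob turns on alone
- ratchet (a joint): slip of the ratchet: angle in rad by which the knob has turned clockwise relative to the thimble; 0 at the start and as long as the thimble turns along, grows once the ratchet slips
- punch: bystander: a dark steel drift punch, a 12 mm round rod 130 mm long lying near the blank
- socket: bystander: a wrench socket, 30 mm wide and 40 mm tall, standing beside the gauge
- tape: bystander: a roll of masking tape, 100 mm across, 24 mm high, lying flat
- carton: bystander: a cardboard carton, 70 x 100 x 45 mm
- wrench: bystander: a combination wrench lying on the bench on the robot's side of the gauge
- bowl: bystander: a small steel parts bowl, 100 mm across and 35 mm high
- jar: bystander: a closed jar, 64 mm across and 80 mm high
There are look-alikes about, which are no part of the job. What is shaped like the gauge but blue is not meant. What is shaped like the part that bears blank_center but yellow is not meant.

How it is judged:
By the outcome, as a careful person would: the job done as asked, in the order asked, and still so for the second after the job is handed in, with the robot touching nothing.
It also fails if it takes over 64 s, if anything falls off the work surface, if the arm or the gripper's body presses on something with over 40 N, if the wrist force passes 120 N, or if a joint passes its speed limit or range.

## Robot

A 6-joint arm with a two-finger parallel gripper is mounted at the origin on the work surface. World frame = base frame: x ahead of the robot, y to its left, z up, the work surface at z = 0. Lengths are in m, angles in rad, forces in N, time in s.
With the tool pointing down it reaches from about 0.275 to 0.825 m from the base axis. Payload 4.9 kg.
Tool frame: the origin (TCP) lies at the very end of the fingers, on their centre line; the grasp point (between the pads) lies 19 mm behind it (arm.grip_depth is the distance from the TCP to the grasp point, in m); z points along the fingers, y is the line along which they close (so a half turn about z gives the same grasp; the last joint's range is limited). The gripper opens to 85 mm and grips with 20 to 120 N. Pads are 22 mm wide; open, the fingers measure 114 mm over their backs; the gripper's body (76 mm by 85 mm) begins 54 mm behind the grasp point. The pads swing forward as they close: fully open they stand 13 mm farther back than shut.
Start: joints at [0.993, 0.326, -0.193, 1.052, 0, 1.437], TCP at [0.236, 0.497, 0.231] pointing down, gripper open.
Joint ranges: [-2.65, 2.65], [-0.97, 1.79], [-1.3, 1.35], [-1.93, 2.1], [-1.47, 1.37], [-3.14, 3.14]. Speed limits (rad/s): [2.57, 2.57, 3.14, 3.14, 3.14, 3.14].

## Interface

Orientations are given as a unit quaternion [w, x, y, z].
In Python, from plant import arm gives the robot as it stands.
- The arm moves only by the tool servo_tool, never from a script. Its argument "series" is a list of rows, each a list of 7 numbers: the finger opening in mm, from 0 to 85.4, then the shift along the tool's x, y, z in mm, then the turn, a rotation vector about the tool's x, y, z in rad. In form: [[grip, tx, ty, tz, rx, ry, rz], ...]. A call has exactly 5 rows; each row is the pose to reach, as a shift and turn from the pose commanded when the call began, along the tool's axes at that moment; what a row does not reach only later rows make up. A row lasts 1/10 s, in which the tool goes at most 50 mm and 8.59 degrees, less where a joint would pass 70% of its speed; a pose out of reach is approached as far as the arm can. A call with a gripper value outside its range is refused whole. The fingers move at their own pace and stop on an object; "squeeze" is the grip in N (left out, the last holds). Time passes only in rows, so rows that repeat a pose let the fingers close, or fill a call up. It gives the time, the measured TCP pose, the force, the opening and the grip force at its end, in the units of the state.
- arm.get_state(): the state, without advancing time (a new reading comes with each control period).
- arm.grab_frame(name): name is "scene" or "top" or "wrist"; returns the picture (420x560x3 uint8, red, green, blue); there is no depth.
- arm.camera_params(name): a dict with "K" (3x3 intrinsics, pixels), "R" (3x3) and "t" (3): a world point X has camera coordinates R X + t; the wrist camera has in their place "hand_eye" (4x4, takes a point from camera to tool coordinates, whose origin is the TCP and whose axes are the flange's). Camera axes: x right, y down, z forward; pixel columns grow to the right and rows downward; lengths in m; the calibration is good to about 2 mm. The wrist camera is an equidistant fisheye: a pixel r from the principal point sees the ray r / f radians off the axis. A picture is of the moment at which its call begins: read the wrist's pose just before it. camera_params takes no time and is no camera call.
- arm.close_job(): hands the job in; it is judged then, once.
The state is a dict: "clock": time; "q": joint angles; "joint_velocities": joint speeds; "joint_torque": joint torques, N m; "tool_pos": TCP position; "tcp_rot": TCP orientation; "contact_force": force on the tool from outside, world axes, zero at the start; "wrist_torque": the same for the moment, N m; "grip_width": finger opening in m; "gripper_force": force on a finger pad.
Only numpy, scipy, OpenCV 4.12 (cv2) and the standard library are available. Lean on these libraries where they do the work, as an engineer would, in place of code of your own. Each camera call takes 0.05 s, during which the arm holds its last target. There are 200 camera calls.

## Working session

There is one attempt and no reset: what is moved stays moved. The work goes in short steps, Python scripts to look and compute and a tool call to move; the robot and the scene stay as the last step left them, time stands still between calls to the robot, and variables do not carry over. Pictures are saved under pics/ and viewed, at most 10 in all, crops included, and the job is handed in when it is done.

Besides the shell and the picture viewer there is one more tool, called after "Emit:" by a JSON object that holds its "fn" and its "kwargs", one argument or row to a line. servo_tool: Moves the arm, as the interface text tells. Its arguments: {"type":"object","properties":{"series":{"type":"array"},"squeeze":{"type":"number"}},"required":["series"]}

```bash
mkdir -p pics; ls
python3 - <<'E'
from plant import arm
import cv2,numpy as np
s=arm.get_state();print({k:np.round(v,3).tolist() for k,v in s.items()})
for n in("scene","top","wrist"):
    f=arm.grab_frame(n);cv2.imwrite(f"pics/{n}0.png",f[:,:,::-1])
    p=arm.camera_params(n);print(n,{k:np.round(v,4).tolist() for k,v in p.items()})
E
```

```text
pics
{'clock': 0.0, 'q': [0.993, 0.327, -0.194, 1.052, 0.0, 1.437], 'joint_velocities': [-0.0, 0.001, 0.0, 0.001, -0.003, 0.0], 'joint_torque': [0.003, -44.339, 26.244, 0.015, 0.0, -0.0], 'tool_pos': [0.236, 0.496, 0.231], 'tcp_rot': [-0.0, 0.22, 0.975, -0.001], 'contact_force': [-0.32, -0.112, 0.652], 'wrist_torque': [-0.028, -0.046, 0.005], 'gripper_force': 0.0, 'grip_width': 0.085}
scene {'K': [[434.4695, 0.0, 284.9726], [0.0, 434.4695, 210.2117], [0.0, 0.0, 1.0]], 'R': [[-0.3653, 0.9307, 0.0199], [0.6179, 0.2584, -0.7426], [-0.6962, -0.2589, -0.6695]], 't': [0.1881, -0.2394, 1.447]}
top {'K': [[450.6253, 0.0, 274.16], [0.0, 450.6253, 208.3956], [0.0, 0.0, 1.0]], 'R': [[0.0024, -0.9998, -0.0174], [-0.9975, -0.0011, -0.0713], [0.0713, 0.0176, -0.9973]], 't': [0.0239, 0.5467, 1.3067]}
wrist {'K': [[325.1923, 0.0, 268.8605], [0.0, 325.1923, 215.703], [0.0, 0.0, 1.0]], 'hand_eye': [[0.001, -0.9572, -0.2895, 0.0729], [1.0, 0.001, -0.0, -0.0001], [0.0003, -0.2895, 0.9572, -0.1428], [0.0, 0.0, 0.0, 1.0]]}
```

View pics/top0.png

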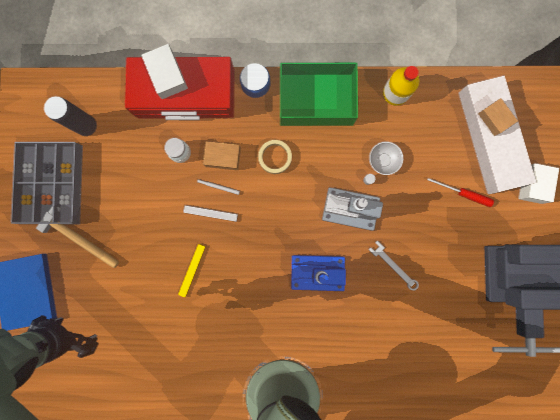

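View pics/scene0.png

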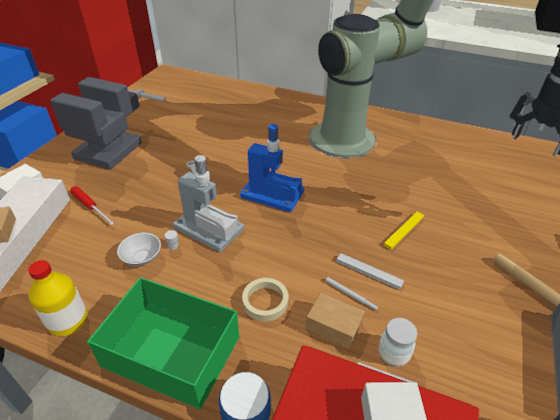

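The top view shows the grey gauge near (352,208) with its mouth to the left (world +y), the blank at (211,213), the punch at (219,186), and the yellow and blue look-alikes. The scene view agrees.

```bash
cat > h.py <<'E'
from plant import arm
import cv2,numpy as np
from scipy.spatial.transform import Rotation as Rn
def ray(n,uv):
    p=arm.camera_params(n);d=p["R"].T@np.linalg.inv(p["K"])@np.array([*uv,1.]);return -p["R"].T@p["t"],d
def onz(n,uv,z):
    o,d=ray(n,uv);return o+d*(z-o[2])/d[2]
def proj(n,X):
    p=arm.camera_params(n);c=p["K"]@(p["R"]@np.array(X)+p["t"]);return c[:2]/c[2]
def pose():
    s=arm.get_state();q=np.array(s["tcp_rot"]);return Rn.from_quat(q[[1,2,3,0]]).as_matrix(),np.array(s["tool_pos"]),s
def wray(uv,R,t):
    p=arm.camera_params("wrist");K=p["K"];H=p["hand_eye"]
    x=(np.array(uv)-K[:2,2])/K[0,0];r=np.hypot(*x)+1e-12
    d=np.array([*(x/r*np.sin(r)),np.cos(r)]);return R@H[:3,3]+t,R@H[:3,:3]@d
def wonz(uv,z,R,t):
    o,d=wray(uv,R,t);return o+d*(z-o[2])/d[2]
def wproj(X,R,t):
    p=arm.camera_params("wrist");K=p["K"];H=p["hand_eye"]
    c=H[:3,:3].T@(R.T@(np.array(X)-t)-H[:3,3]);th=np.arctan2(np.hypot(*c[:2]),c[2])
    return K[:2,2]+K[0,0]*th*c[:2]/(np.hypot(*c[:2])+1e-12)
E
python3 - <<'E'
from h import *
a=cv2.imread("pics/top0.png");b=cv2.imread("pics/scene0.png")
A=cv2.resize(a[175:240,310:400],None,fx=6,fy=6,interpolation=cv2.INTER_CUBIC)
cv2.imwrite("pics/crop1.png",A)
hsv=cv2.cvtColor(a,cv2.COLOR_BGR2HSV);m=((hsv[...,1]<45)&(hsv[...,2]>120)).astype(np.uint8)
w=np.zeros_like(m);w[196:230,175:245]=1
c=max(cv2.findContours(m*w,0,1)[0],key=cv2.contourArea);r=cv2.minAreaRect(c);B=cv2.boxPoints(r)
P=np.array([onz("top",p,.012) for p in B]);print(r);print(P.round(3),P.mean(0).round(4),[np.linalg.norm(P[i]-P[i-1]).round(4) for i in range(4)])
E
```

```text
((210.2545623779297, 213.01510620117188), (53.11095428466797, 7.096479892730713), 9.727579116821289)
[[0.536 0.294 0.012]
 [0.557 0.291 0.012]
 [0.53  0.135 0.012]
 [0.51  0.138 0.012]] [0.5333 0.2147 0.012 ] [np.float64(0.1581), np.float64(0.0211), np.float64(0.1583), np.float64(0.021)]
```

View pics/crop1.png

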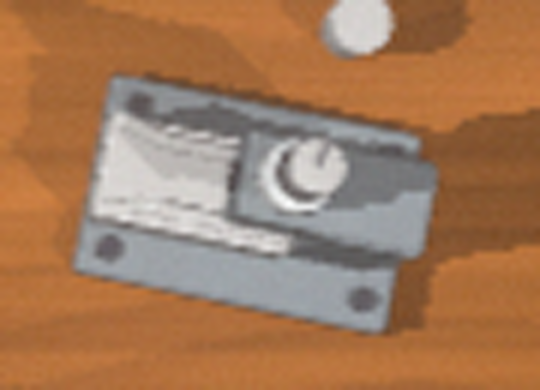

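The crop shows the base plate corners at (112,77), (75,270) and (387,331), the knob top at (322,168), and the bed mouth to the left.

Run:
```python
from h import *
px=lambda x,y:(309.6+x/6,174.6+y/6)
a,b,c=[onz("top",px(*p),.02) for p in((112,77),(75,270),(387,331))]
k=onz("top",px(322,168),.223)
print(a,b,c,k,np.linalg.norm(a-b),np.linalg.norm(b-c))
y=(b-c)[:2]/np.linalg.norm(b-c);x=np.array([y[1],-y[0]]) # gauge x
th=np.arctan2(y[1],y[0]);print("y dir deg",np.degrees(th), np.degrees(np.arctan2(*(a-b)[[1,0]])))
ctr=(a+c)[:2]/2; O=ctr+y*.0025; print("origin from base",O)
G=lambda X,Y:O+x*X+y*Y
# y dir mid from both edges; bed corner check in the picture
for X,Y,Z in((0,0,.223),(25,75,60),(-25,75,60),(50,-80,20)):
    s=1e-3 if Z>1 else 1;g=G(X*1e-3,Y*1e-3);p=proj("top",[*g,Z*s]);print(X,Y,Z,((p-[309.6,174.6])*6).round())
for P,n in(((*k[:2],.223),"kn"),((*O,.223),"O")): print(n,proj("scene",P))
```

```text
[ 0.60875376 -0.13445756  0.02      ] [ 0.51387098 -0.11582438  0.02      ] [ 0.48437984 -0.26733855  0.02      ] [ 0.54683062 -0.20015168  0.223     ] 0.09669506856727936 0.15435760760467712
y dir deg 78.98550984575316 -11.110422354383797
origin from base [ 0.54704444 -0.19844411]
0 0 0.223 [318. 167.]
25 75 60 [111. 115.]
-25 75 60 [ 91. 218.]
50 -80 20 [424. 134.]
kn [198.19956084 156.93625199]
O [198.82464638 157.16101788]
```

Run:
```python
import cv2
b=cv2.imread("pics/scene0.png")
A=cv2.resize(b[145:255,160:260],None,fx=5,fy=5,interpolation=cv2.INTER_CUBIC);cv2.imwrite("pics/crop2.png",A)
```

```text
(no output)
```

View pics/crop2.png

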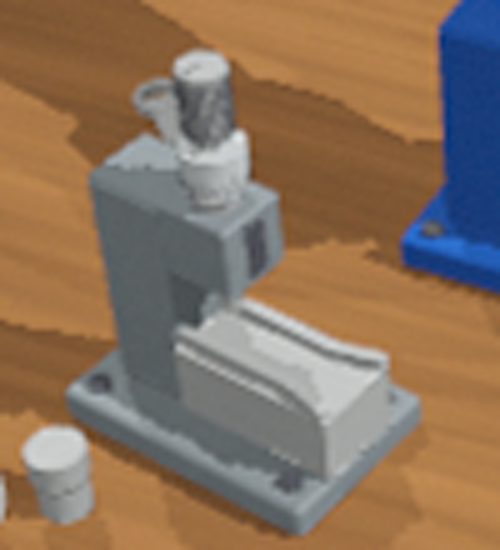

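The knob's predicted pixel in the scene view is within about 2 px of where it appears at (200,158). Gauge origin is ≈ (0.547,-0.199) with +y at 79°. Blank centre is ≈ (0.533,0.215) with its axis at 80.3°. I'll now move above the blank's outer part.

Emit:
{"fn": "servo_tool", "kwargs": {
  "series": [
    [60,-38,-10,8,0,0,0.13],
    [60,-76,-19,16,0,0,0.26],
    [60,-114,-29,24,0,0,0.39],
    [60,-152,-38,32,0,0,0.52],
    [60,-190,-48,40,0,0,0.65]
  ],
  "squeeze": 60
}}

```text
clock: 0.65
tool_pos: [0.388, 0.3707, 0.1908]
tcp_rot: [-0.0, 0.522, 0.853, -0.0]
contact_force: [-0.1, 0.3, -0.1]
grip_width: 0.06
gripper_force: 0.0
```

```bash
cat > go.py <<'E'
import sys
from h import *
# go.py x y z yaw(deg of tool x): delta in tool axes from the current pose
x,y,z,yaw=map(float,sys.argv[1:5]);R,t,s=pose()
c,n=np.cos(np.radians(yaw)),np.sin(np.radians(yaw));T=np.array([[c,n,0],[n,-c,0],[0,0,-1]])
print("t mm",(R.T@(np.array([x,y,z])-t)*1e3).round(1),"rot",Rn.from_matrix(R.T@T).as_rotvec().round(4),"now",t.round(4),"yaw",np.degrees(np.arctan2(R[1,0],R[0,0])).round(2),"q6",round(s["q"][5],2),"clk",s["clock"])
E
python3 go.py .539 .247 .15 80.3
```

```text
t mm [-178.8   78.2   40.8] rot [-2.000e-04  0.000e+00  6.412e-01] now [0.388  0.3707 0.1908] yaw 117.04 q6 1.72 clk 0.65
```

Emit:
{"fn": "servo_tool", "kwargs": {
  "series": [
    [60,-36,16,8,0,0,0.13],
    [60,-72,31,16,0,0,0.26],
    [60,-108,47,24,0,0,0.39],
    [60,-143,63,32,0,0,0.52],
    [60,-179,78,41,0,0,0.641]
  ]
}}

```text
clock: 1.15
tool_pos: [0.5397, 0.2475, 0.1498]
tcp_rot: [-0.0, 0.764, 0.645, -0.0]
contact_force: [-0.4, 0.3, -0.4]
grip_width: 0.0601
gripper_force: 0.0
```

Run:
```python
from h import *
R,t,s=pose();print(t.round(4),s["clock"],s["joint_velocities"])
f=arm.grab_frame("wrist")[:,:,::-1].copy();cv2.imwrite("pics/w1.png",f)
C=np.array([.5333,.2147,.012]);u=np.array([np.cos(1.4015),np.sin(1.4015),0])
for k in(-.08,0,.08):print(wproj(C+u*k,R,t).round())
hsv=cv2.cvtColor(f,cv2.COLOR_BGR2HSV);m=((hsv[...,1]<45)&(hsv[...,2]>130)).astype(np.uint8)
for c in cv2.findContours(m,0,1)[0]:
    if cv2.contourArea(c)>400:
        r=cv2.minAreaRect(c);B=cv2.boxPoints(r);print(r)
        q=cv2.undistortPoints if 0 else None
        P=np.array([wonz(p,.012,R,t)[:2] for p in c[:,0]]).astype(np.float32)*1000
        (cx,cy),(w,h),a=cv2.minAreaRect(P);print("world rect",cx,cy,w,h,a)
```

```text
[0.5397 0.2475 0.1498] 1.15 [-5.75971662e-01  3.55426924e-01  3.26651482e-01 -3.33612773e-02
  2.45284321e-04  6.21006475e-01]
[267. 311.]
[267. 238.]
[267. 151.]
((353.9917907714844, 242.8203125), (26.939863204956055, 132.3154754638672), 1.4688007831573486)
world rect 613.5802612304688 189.3625946044922 138.85882568359375 28.3653564453125 85.04801177978516
((267.5, 229.5), (161.0, 25.0), 90.0)
world rect 534.0511474609375 216.21487426757812 160.47637939453125 21.833255767822266 80.4754409790039
((463.0, 109.5), (73.0, 96.0), 90.0)
world rect 745.9541625976562 309.71875 72.48114013671875 119.7178955078125 85.3997573852539
((531.3128662109375, 117.37005615234375), (97.2960205078125, 7.964969158172607), 86.78451538085938)
world rect 839.1367797851562 297.80364990234375 107.91889953613281 11.616020202636719 89.88927459716797
```

View pics/w1.png

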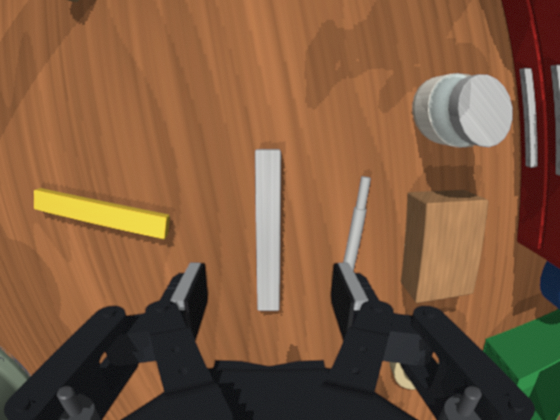

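The wrist view shows the blank vertical at (267,230) between the fingers, with the punch clear on the right at (355,220). The measured blank is 160.5 x 21.8 mm, which matches the given size.

```bash
python3 go.py .5395 .2487 .002 80.48
```

```text
t mm [  5.1  -5.8 146.3] rot [ 0.0029  0.003  -0.0116] now [0.5439 0.2432 0.1483] yaw 79.81 q6 2.05 clk 1.2
```

Emit:
{"fn": "servo_tool", "kwargs": {
  "series": [
    [45,0,0,30,0,0,0],
    [45,0,0,60,0,0,0],
    [45,0,0,90,0,0,0],
    [45,0,0,90,0,0,0],
    [45,0,0,90,0,0,0]
  ]
}}

```text
clock: 1.7
tool_pos: [0.5381, 0.2486, 0.0602]
tcp_rot: [-0.0, 0.763, 0.647, -0.001]
contact_force: [0.4, 0.4, 1.5]
grip_width: 0.0452
gripper_force: 0.0
```

```bash
python3 go.py .5395 .2487 .002 80.48
```

```text
t mm [ 0.4  1.5 58.2] rot [-0.0014  0.0007  0.0025] now [0.5381 0.2486 0.0602] yaw 80.62 q6 2.04 clk 1.7
```

Emit:
{"fn": "servo_tool", "kwargs": {
  "series": [
    [45,0,1.5,20,0,0,0.002],
    [45,0,1.5,40,0,0,0.002],
    [45,0,1.5,58,0,0,0.002],
    [45,0,1.5,58,0,0,0.002],
    [10,0,1.5,58,0,0,0.002]
  ],
  "squeeze": 80
}}

```text
clock: 2.2
tool_pos: [0.5411, 0.2488, 0.0039]
tcp_rot: [0.0, 0.763, 0.646, 0.001]
contact_force: [0.3, 1.3, -1.2]
grip_width: 0.0316
gripper_force: 0.0
```

Emit:
{"fn": "servo_tool", "kwargs": {
  "series": [
    [10,0,0,0,0,0,0],
    [10,0,0,0,0,0,0],
    [10,0,0,0,0,0,0],
    [10,0,0,0,0,0,0],
    [10,0,0,0,0,0,0]
  ]
}}

```text
clock: 2.7
tool_pos: [0.5413, 0.2491, 0.0047]
tcp_rot: [0.0, 0.763, 0.646, 0.002]
contact_force: [-1.6, 0.5, 7.3]
grip_width: 0.0192
gripper_force: 78.8
```

Gripped. Lift, then carry the blank high past the gauge so the wrist camera can see the slot and knob.

Emit:
{"fn": "servo_tool", "kwargs": {
  "series": [
    [10,0,0,-10,0,0,0],
    [10,0,0,-40,0,0,0],
    [10,0,0,-80,0,0,0],
    [10,-20,0,-120,0,0,0],
    [10,-50,0,-160,0,0,0]
  ],
  "squeeze": 100
}}

```text
clock: 3.2
tool_pos: [0.5319, 0.1996, 0.1648]
tcp_rot: [0.0, 0.762, 0.647, 0.001]
contact_force: [1.1, -0.4, -2.0]
grip_width: 0.0181
gripper_force: 98.4
```

Emit:
{"fn": "servo_tool", "kwargs": {
  "series": [
    [10,-40,0,-35,0,0,0],
    [10,-80,0,-70,0,0,0],
    [10,-120,0,-105,0,0,0],
    [10,-160,0,-140,0,0,0],
    [10,-200,0,-165,0,0,0]
  ]
}}

```text
clock: 3.7
tool_pos: [0.4996, 0.0086, 0.3249]
tcp_rot: [0.001, 0.763, 0.646, 0.001]
contact_force: [0.1, -1.2, -2.7]
grip_width: 0.0185
gripper_force: 98.4
```

```bash
python3 go.py .526 -.307 .33 78.98
```

```text
t mm [-306.9   77.9   -4.9] rot [ 0.0027 -0.0002  0.0273] now [0.4996 0.0086 0.3249] yaw 80.54 q6 1.61 clk 3.7
```

Emit:
{"fn": "servo_tool", "kwargs": {
  "series": [
    [10,-40,10,-2,0,0,0.006],
    [10,-80,20,-4,0,0,0.012],
    [10,-120,30,-5,0,0,0.018],
    [10,-160,40,-5,0,0,0.024],
    [10,-200,50,-5,0,0,0.027]
  ]
}}

```text
clock: 4.2
tool_pos: [0.5159, -0.1973, 0.3281]
tcp_rot: [0.0, 0.772, 0.636, 0.0]
contact_force: [1.0, 0.5, -2.8]
grip_width: 0.0185
gripper_force: 98.4
```

Emit:
{"fn": "servo_tool", "kwargs": {
  "series": [
    [10,-40,10,0,0,0,0],
    [10,-75,20,0,0,0,0],
    [10,-107,28,0,0,0,0],
    [10,-107,28,0,0,0,0],
    [10,-107,28,0,0,0,0]
  ]
}}

```text
clock: 4.7
tool_pos: [0.5228, -0.3066, 0.3271]
tcp_rot: [-0.0, 0.772, 0.635, 0.0]
contact_force: [-0.6, 0.3, -2.2]
grip_width: 0.0189
gripper_force: 98.5
```

Run:
```python
from h import *
R,t,s=pose();print(t.round(4),s["clock"],s["contact_force"],np.abs(s["joint_velocities"]).max())
f=arm.grab_frame("wrist")[:,:,::-1].copy();cv2.imwrite("pics/w2.png",f);np.savez("w2",R=R,t=t)
cv2.imwrite("pics/w2c.png",cv2.resize(f,None,fx=1.42,fy=1.42,interpolation=cv2.INTER_CUBIC))
O=np.array([.547,-.199]);y=np.array([.191,.9816]);x=np.array([y[1],-y[0]])
for X,Y,Z in((0,0,223),(25,75,60),(-25,75,60),(50,75,20),(-50,75,20),(13,50,66),(-13,50,66)):
    print(X,Y,Z,(wproj([*(O+x*X/1e3+y*Y/1e3),Z/1e3],R,t)*1.42).round())
```

```text
[ 0.5228 -0.3066  0.3271] 4.7 [-0.63098812  0.2935037  -2.24025222] 0.02982599589641271
0 0 223 [386. 102.]
25 75 60 [413.  48.]
-25 75 60 [356.  48.]
50 75 20 [436.  59.]
-50 75 20 [332.  59.]
13 50 66 [400.  73.]
-13 50 66 [369.  73.]
```

View pics/w2c.png

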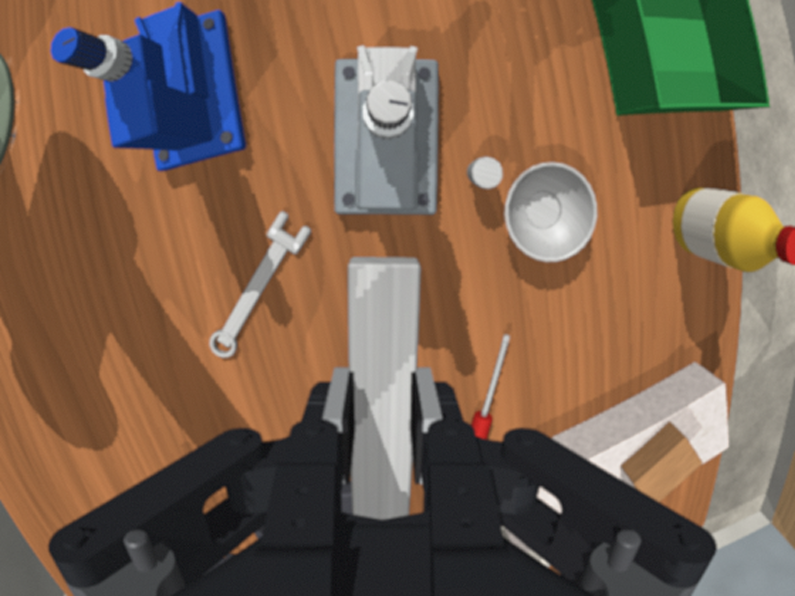

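The view shows the gauge at (387,135), its mouth at the top at (387,48), the knob at (388,102), and the gripped blank with its trailing end at (384,262). I'll measure both from this frame.

Run:
```python
from h import *
z=np.load("w2.npz");R,t=z["R"],z["t"];f=cv2.imread("pics/w2.png").astype(np.float32)
hsv=cv2.cvtColor(f.astype(np.uint8),cv2.COLOR_BGR2HSV);sat=hsv[...,1].astype(float)
def cross(row,a,b,lo=75):  # subpixel saturation crossings left/right of the span a..b (span inside is grey)
    s=cv2.GaussianBlur(hsv[...,1],(1,3),0)[row].astype(float);m=(a+b)//2
    i=m
    while s[i]<lo:i-=1
    L=i+(s[i]-lo)/(s[i]-s[i+1])
    i=m
    while s[i]<lo:i+=1
    return L,i-(s[i]-lo)/(s[i]-s[i-1])
O=np.array([.547,-.199]);y=np.array([.191,.9816]);x=np.array([y[1],-y[0]])
g=lambda P:(np.round((P[:2]-O)@x*1e3,1),np.round((P[:2]-O)@y*1e3,1))
print("base");
for r in(46,52,58,100,120,140,146):
    L,Rr=cross(r,265,280);p=[g(wonz((c,r),.02,R,t)) for c in(L,Rr)];print(r,round(L,1),round(Rr,1),p,"mid",(p[0][0]+p[1][0])/2)
print("bed")
for r in(35,37,39):
    L,Rr=cross(r,265,280);p=[g(wonz((c,r),.066,R,t)) for c in(L,Rr)];print(r,round(L,1),round(Rr,1),p,"mid",(p[0][0]+p[1][0])/2)
print("blank")
for r in range(186,256,10):
    L,Rr=cross(r,265,275);d=[wray((c,r),R,t) for c in(L,Rr)]
    # height where the chord is 22 mm
    o=d[0][0];k=[q[1]/-q[1][2] for q in d];h=.022/np.linalg.norm(k[0]-k[1]);P=[o+h*q for q in k]
    m=(R.T@((P[0]+P[1])/2-t)*1e3).round(1);print(r,round(L,1),round(Rr,1),"tool",m,"gauge",g((P[0]+P[1])/2))
print("R x",R[:,0].round(4))
# knob top
c=wonz((388/1.42,102/1.42),.223,R,t);print("knob",c,g(c))
gray=cv2.cvtColor(f.astype(np.uint8),cv2.COLOR_BGR2GRAY)
print("bed rows",gray[26:46:1,272])
```

```text
base
46 235.4 308.2 [(np.float64(-47.9), np.float64(68.7)), (np.float64(51.3), np.float64(68.8))] mid 1.6999999999999993
52 235.2 308.2 [(np.float64(-48.2), np.float64(59.9)), (np.float64(51.3), np.float64(60.1))] mid 1.5499999999999972
58 235.2 308.6 [(np.float64(-48.1), np.float64(51.2)), (np.float64(51.7), np.float64(51.4))] mid 1.8000000000000007
100 234.7 308.2 [(np.float64(-48.9), np.float64(-8.1)), (np.float64(51.2), np.float64(-8.0))] mid 1.1500000000000021
120 234.8 307.9 [(np.float64(-49.0), np.float64(-35.9)), (np.float64(51.0), np.float64(-35.9))] mid 1.0
140 234.8 307.4 [(np.float64(-49.5), np.float64(-63.7)), (np.float64(50.7), np.float64(-63.7))] mid 0.6000000000000014
146 234.9 307.2 [(np.float64(-49.4), np.float64(-72.1)), (np.float64(50.5), np.float64(-72.1))] mid 0.5500000000000007
bed
35 251.1 293.5 [(np.float64(-24.1), np.float64(71.9)), (np.float64(27.9), np.float64(72.0))] mid 1.8999999999999986
37 251.4 292.9 [(np.float64(-23.7), np.float64(69.2)), (np.float64(27.1), np.float64(69.3))] mid 1.700000000000001
39 251.3 292.6 [(np.float64(-23.8), np.float64(66.5)), (np.float64(26.7), np.float64(66.6))] mid 1.4499999999999993
blank
186 244.6 295.4 tool [45.2  1.3 -5. ] gauge (np.float64(-1.8), np.float64(-65.0))
196 244.3 295.8 tool [41.4  1.4 -7.8] gauge (np.float64(-1.8), np.float64(-68.8))
206 244.5 295.5 tool [36.9  1.3 -7.6] gauge (np.float64(-1.8), np.float64(-73.3))
216 244.5 295.2 tool [32.5  1.3 -8. ] gauge (np.float64(-1.9), np.float64(-77.7))
226 244.6 294.7 tool [27.9  1.2 -7.9] gauge (np.float64(-2.0), np.float64(-82.3))
236 244.7 294.4 tool [23.2  1.2 -7.9] gauge (np.float64(-2.0), np.float64(-87.0))
246 244.8 293.6 tool [18.1  1.  -7. ] gauge (np.float64(-2.2), np.float64(-92.1))
R x [1.932e-01 9.812e-01 6.000e-04]
knob [ 0.54799847 -0.1989418   0.223     ] (np.float64(1.0), np.float64(0.2))
bed rows [108 107 109 107 109 109 132 175 204 213 211 211 212 210 210 210 211 211
 209 209]
```

```bash
cat > gg.py <<'E'
import sys
from h import *
# gg.py gx gy z(mm) [yaw]: delta to a gauge-frame TCP position
gx,gy,z=[float(v)/1e3 for v in sys.argv[1:4]];yaw=float(sys.argv[4]) if len(sys.argv)>4 else 78.5
R,t,s=pose();a=np.radians(78.5);yd=np.array([np.cos(a),np.sin(a)]);xd=np.array([yd[1],-yd[0]]);O=np.array([.5481,-.1990])
c,n=np.cos(np.radians(yaw)),np.sin(np.radians(yaw));T=np.array([[c,n,0],[n,-c,0],[0,0,-1]])
X=np.array([*(O+gx*xd+gy*yd),z])
d=t[:2]-O
print("t mm",(R.T@(X-t)*1e3).round(1),"rot",Rn.from_matrix(R.T@T).as_rotvec().round(4),"| now gauge",(d@xd*1e3).round(1),(d@yd*1e3).round(1),(t[2]*1e3).round(1),"yaw",np.degrees(np.arctan2(R[1,0],R[0,0])).round(2),"q",np.round(s["q"],2),"F",(s["contact_force"]@np.array([*xd,0])).round(1),(s["contact_force"]@np.array([*yd,0])).round(1),s["contact_force"][2].round(1),"Tz",np.round(s["wrist_torque"][2],4),"grip",np.round(s["gripper_force"],1),round(s["clock"],2))
E
python3 gg.py -0.9 223.6 80
```

```text
t mm [333.    5.  247.5] rot [-0.0002 -0.0006  0.0075] | now gauge -3.4 -109.6 327.3 yaw 78.93 q [-0.65  0.4   0.15  1.33  0.    1.11] F 0.7 0.4 -2.2 Tz -0.0074 grip 98.5 4.75
```

Emit:
{"fn": "servo_tool", "kwargs": {
  "series": [
    [10,35,1,0,0,0,0.004],
    [10,75,2,0,0,0,0.0075],
    [10,120,3,0,0,0,0.0075],
    [10,165,4,0,0,0,0.0075],
    [10,205,5,0,0,0,0.0075]
  ]
}}

```text
clock: 5.25
tool_pos: [0.5672, -0.1024, 0.3278]
tcp_rot: [0.0, 0.774, 0.634, 0.0]
contact_force: [0.3, -0.5, -2.2]
grip_width: 0.0188
gripper_force: 98.4
```

Emit:
{"fn": "servo_tool", "kwargs": {
  "series": [
    [10,40,0,0,0,0,0],
    [10,80,0,0,0,0,0],
    [10,110,0,0,0,0,0],
    [10,128,0,15,0,0,0],
    [10,128,0,50,0,0,0]
  ]
}}

```text
clock: 5.75
tool_pos: [0.5947, 0.0236, 0.2803]
tcp_rot: [0.002, 0.772, 0.635, 0.003]
contact_force: [0.3, -1.1, -2.4]
grip_width: 0.0186
gripper_force: 98.5
```

Emit:
{"fn": "servo_tool", "kwargs": {
  "series": [
    [10,0,0,40,0,0,0],
    [10,0,0,80,0,0,0],
    [10,0,0,120,0,0,0],
    [10,0,0,155,0,0,0],
    [10,0,0,175,0,0,0]
  ]
}}

```text
clock: 6.25
tool_pos: [0.5905, 0.0211, 0.0996]
tcp_rot: [-0.001, 0.774, 0.634, -0.001]
contact_force: [-0.5, 0.7, -1.2]
grip_width: 0.0186
gripper_force: 98.4
```

Emit:
{"fn": "servo_tool", "kwargs": {
  "series": [
    [10,0,0,15,0,0,0],
    [10,0,0,22,0,0,0],
    [10,0,0,22,0,0,0],
    [10,0,0,22,0,0,0],
    [10,0,0,22,0,0,0]
  ]
}}

```text
clock: 6.75
tool_pos: [0.594, 0.0196, 0.0813]
tcp_rot: [0.001, 0.774, 0.633, 0.001]
contact_force: [-0.6, -0.1, -2.6]
grip_width: 0.0184
gripper_force: 98.4
```

```bash
python3 gg.py -0.9 193.6 66.7
```

```text
t mm [-29.8  -2.3  14.6] rot [ 0.0023 -0.0003  0.0006] | now gauge 1.4 223.4 81.3 yaw 78.53 q [-0.09  0.54 -0.27  0.76  0.    1.68] F -0.6 -0.3 -2.6 Tz 0.006 grip 98.4 6.75
```

Emit:
{"fn": "servo_tool", "kwargs": {
  "series": [
    [10,-8,-1,4,0,0,0],
    [10,-15,-2.3,8,0,0,0],
    [10,-22,-2.3,12,0,0,0],
    [10,-30,-2.3,14.6,0,0,0],
    [10,-30,-2.3,14.6,0,0,0]
  ]
}}

```text
clock: 7.25
tool_pos: [0.5841, -0.0108, 0.0647]
tcp_rot: [-0.0, 0.775, 0.632, -0.001]
contact_force: [0.1, -0.0, -3.4]
grip_width: 0.0185
gripper_force: 98.4
```

```bash
python3 gg.py -0.9 193.6 66.7
python3 - <<'E'
from h import *
a=[]
f=arm.grab_frame("top")[:,:,::-1];cv2.imwrite("pics/top2.png",f)
g=arm.grab_frame("scene")[:,:,::-1]
A=cv2.resize(f[170:240,270:390],None,fx=5,fy=5,interpolation=cv2.INTER_CUBIC);B=cv2.resize(g[165:255,180:300],(600,450),interpolation=cv2.INTER_CUBIC)
cv2.imwrite("pics/c3.png",np.vstack([A[:150+0:],B]) if 0 else cv2.resize(np.vstack([A[:350],B[:]]),(450,600)))
E
python3 gg.py -0.9 193.6 66.7
```

```text
t mm [ 2.   1.3 -2.1] rot [-0.0012  0.0005 -0.0017] | now gauge -2.2 191.6 64.7 yaw 78.41 q [-0.14  0.55 -0.31  0.71 -0.    1.63] F 0.1 -0.0 -3.4 Tz -0.0504 grip 98.4 7.25
t mm [ 1.   0.9 -1.5] rot [-0.0002 -0.0003 -0.0007] | now gauge -1.8 192.6 65.2 yaw 78.46 q [-0.14  0.55 -0.31  0.71  0.    1.63] F -0.5 1.0 -1.4 Tz -0.0289 grip 98.4 7.35
```

View pics/c3.png

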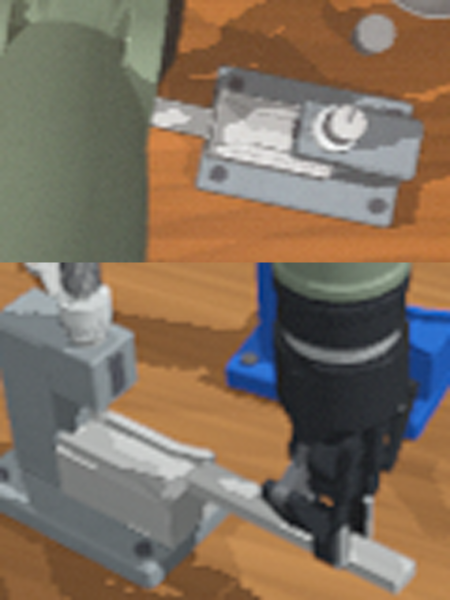

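The top crop shows the blank's end just outside the mouth at (205,118). The scene crop shows it near (200,470). I'll measure its lateral offset from the bed.

Run:
```python
from h import *
f=cv2.imread("pics/top2.png")
g=arm.grab_frame("scene")[:,:,::-1];cv2.imwrite("pics/sc2.png",g)
cv2.imwrite("pics/c4.png",cv2.resize(g[205:270,190:270],None,fx=7,fy=7,interpolation=cv2.INTER_CUBIC))
a=np.radians(78.5);yd=np.array([np.cos(a),np.sin(a)]);xd=np.array([yd[1],-yd[0]]);O=np.array([.5481,-.1990])
hsv=cv2.cvtColor(f,cv2.COLOR_BGR2HSV);s=cv2.GaussianBlur(hsv[...,1],(1,1),0).astype(float)
G=lambda X,Y,Z:[*(O+X*xd/1e3+Y*yd/1e3),Z/1e3]
def prof(Y,Z,img):  # image profile sampled along gauge x at given Y
    X=np.arange(-60,60.1,2);P=np.array([proj("top",G(x,Y,Z)) for x in X]).astype(np.float32)
    return X,cv2.remap(img,P[:,0].reshape(1,-1),P[:,1].reshape(1,-1),cv2.INTER_LINEAR)[0]
for Y in(100,94,88):
    X,v=prof(Y,76,s.astype(np.float32));i=np.where(v<70)[0];print("blank",Y,[ (X[k],int(v[k])) for k in range(15,46)])
X,v=prof(70,20,s.astype(np.float32));print("base",[(x,int(q)) for x,q in zip(X,v) if abs(abs(x)-50)<9])
for n,p in(("mouthR",G(25,75,60)),("mouthL",G(-25,75,60)),("fl",G(17,75,66)),("fr",G(-17,75,66)),("bl+",G(11,80,73)),("bl-",G(-11,80,73)),("tr+",G(11,240,73)),("tr-",G(-11,240,73))):print(n,((proj("scene",p)-[190,205])*7+3).round())
```

```text
blank 100 [(np.float64(-30.0), 167), (np.float64(-28.0), 166), (np.float64(-26.0), 165), (np.float64(-24.0), 163), (np.float64(-22.0), 162), (np.float64(-20.0), 165), (np.float64(-18.0), 154), (np.float64(-16.0), 119), (np.float64(-14.0), 44), (np.float64(-12.0), 11), (np.float64(-10.0), 7), (np.float64(-8.0), 5), (np.float64(-6.0), 5), (np.float64(-4.0), 5), (np.float64(-2.0), 5), (np.float64(0.0), 6), (np.float64(2.0), 7), (np.float64(4.0), 8), (np.float64(6.0), 49), (np.float64(8.0), 99), (np.float64(10.0), 150), (np.float64(12.0), 147), (np.float64(14.0), 147), (np.float64(16.0), 148), (np.float64(18.0), 148), (np.float64(20.0), 149), (np.float64(22.0), 150), (np.float64(24.0), 151), (np.float64(26.0), 151), (np.float64(28.0), 152), (np.float64(30.0), 150)]
blank 94 [(np.float64(-30.0), 165), (np.float64(-28.0), 166), (np.float64(-26.0), 167), (np.float64(-24.0), 167), (np.float64(-22.0), 164), (np.float64(-20.0), 163), (np.float64(-18.0), 165), (np.float64(-16.0), 97), (np.float64(-14.0), 33), (np.float64(-12.0), 12), (np.float64(-10.0), 8), (np.float64(-8.0), 7), (np.float64(-6
[... 1102 characters left out ...]
(22.0), 147), (np.float64(24.0), 150), (np.float64(26.0), 148), (np.float64(28.0), 152), (np.float64(30.0), 160)]
base [(np.float64(-58.0), 163), (np.float64(-56.0), 161), (np.float64(-54.0), 165), (np.float64(-52.0), 103), (np.float64(-50.0), 25), (np.float64(-48.0), 16), (np.float64(-46.0), 15), (np.float64(-44.0), 14), (np.float64(-42.0), 14), (np.float64(42.0), 8), (np.float64(44.0), 12), (np.float64(46.0), 19), (np.float64(48.0), 58), (np.float64(50.0), 104), (np.float64(52.0), 145), (np.float64(54.0), 149), (np.float64(56.0), 151), (np.float64(58.0), 149)]
mouthR [235. 173.]
mouthL [326.  90.]
fl [249. 147.]
fr [310.  90.]
bl+ [270. 128.]
bl- [310.  91.]
tr+ [666. 323.]
tr- [703. 281.]
```

View pics/c4.png

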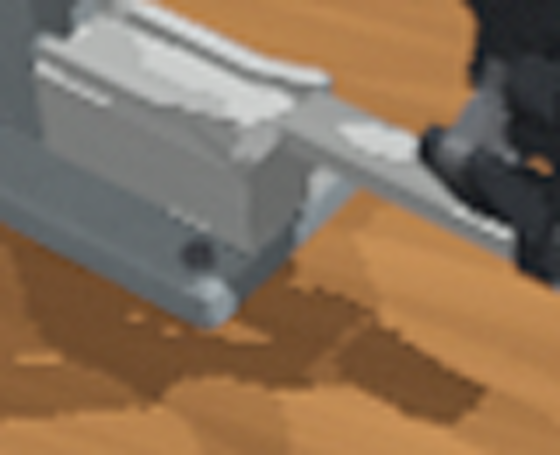

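The blank looks about 1–2.5 mm toward gauge −x but well inside the flare. I'll correct that and enter.

Emit:
{"fn": "servo_tool", "kwargs": {
  "series": [
    [10,0,1.9,-1.5,0,0,0],
    [10,-6,1.9,-1.5,0,0,0],
    [10,-14,1.9,-1.5,0,0,0],
    [10,-22,1.9,-1.5,0,0,0],
    [10,-30,1.9,-1.5,0,0,0]
  ]
}}

```text
clock: 7.9
tool_pos: [0.5804, -0.0401, 0.0668]
tcp_rot: [-0.0, 0.774, 0.633, -0.0]
contact_force: [0.2, -0.0, -3.4]
grip_width: 0.0186
gripper_force: 98.4
```

```bash
python3 gg.py 0 138 66.7
```

```text
t mm [-24.2   0.    0.1] rot [-0.0002  0.0001 -0.0001] | now gauge -0.0 162.2 66.8 yaw 78.5 q [-0.2   0.54 -0.32  0.71 -0.    1.58] F 0.2 0.0 -3.4 Tz 0.0663 grip 98.4 7.9
```

Emit:
{"fn": "servo_tool", "kwargs": {
  "series": [
    [10,-6,0,0,0,0,0],
    [10,-12,0,0,0,0,0],
    [10,-18,0,0,0,0,0],
    [10,-24,0,0,0,0,0],
    [10,-24,0,0,0,0,0]
  ]
}}

```text
clock: 8.4
tool_pos: [0.5758, -0.0636, 0.0668]
tcp_rot: [0.0, 0.775, 0.632, -0.0]
contact_force: [0.3, -0.2, -2.3]
grip_width: 0.0186
gripper_force: 98.4
```

Emit:
{"fn": "servo_tool", "kwargs": {
  "series": [
    [10,0,0,0.5,0,0,0],
    [10,0,0,1,0,0,0],
    [10,0,0,1.5,0,0,0],
    [10,0,0,2,0,0,0],
    [10,0,0,2,0,0,0]
  ]
}}

```text
clock: 8.9
tool_pos: [0.576, -0.0625, 0.0648]
tcp_rot: [-0.0, 0.774, 0.633, 0.0]
contact_force: [-0.4, 0.6, -1.5]
grip_width: 0.0186
gripper_force: 98.5
```

```bash
python3 gg.py 0 93.6 64.7
```

```text
t mm [-45.7  -0.1   0.1] rot [-0.     -0.0002  0.0006] | now gauge 0.1 139.3 64.8 yaw 78.54 q [-0.24  0.54 -0.33  0.71  0.    1.54] F -0.5 0.5 -1.5 Tz 0.0193 grip 98.5 8.9
```

Emit:
{"fn": "servo_tool", "kwargs": {
  "series": [
    [10,0,0,0.5,0,0,0],
    [10,0,0,0.5,0,0,0],
    [10,0,0,1,0,0,0],
    [10,0,0,1,0,0,0],
    [10,0,0,1,0,0,0]
  ]
}}

```text
clock: 9.4
tool_pos: [0.5761, -0.0625, 0.064]
tcp_rot: [-0.0, 0.774, 0.633, 0.0]
contact_force: [0.8, 2.7, 0.7]
grip_width: 0.0186
gripper_force: 98.8
```

```bash
python3 gg.py 0 93.6 64.7
```

```text
t mm [-45.7  -0.2  -0.8] rot [ 0.0003 -0.0005  0.0004] | now gauge 0.2 139.3 64.0 yaw 78.52 q [-0.24  0.54 -0.33  0.7   0.    1.54] F 0.2 2.8 0.7 Tz -0.0598 grip 98.8 9.4
```

Light bed contact at z = 64. Slide in.

Emit:
{"fn": "servo_tool", "kwargs": {
  "series": [
    [10,-7,0,-0.2,0,0,0],
    [10,-14,0,-0.2,0,0,0],
    [10,-21,0,-0.2,0,0,0],
    [10,-28,0,-0.2,0,0,0],
    [10,-34,0,-0.2,0,0,0]
  ]
}}

```text
clock: 9.9
tool_pos: [0.5695, -0.0966, 0.0644]
tcp_rot: [0.0, 0.774, 0.633, 0.001]
contact_force: [1.4, 5.2, 4.8]
grip_width: 0.0183
gripper_force: 99.2
```

```bash
python3 gg.py 0 93.6 64
```

```text
t mm [-11.   -0.5   0.4] rot [ 0.0009 -0.001  -0.0001] | now gauge 0.5 104.6 64.4 yaw 78.49 q [-0.3   0.54 -0.33  0.7   0.    1.48] F 0.4 5.4 4.8 Tz 0.0548 grip 99.2 9.9
```

Emit:
{"fn": "servo_tool", "kwargs": {
  "series": [
    [10,-2,0,0,0,0,0],
    [10,-4,0,0,0,0,0],
    [10,-6,0,0,0,0,0],
    [10,-8,0,0,0,0,0],
    [10,-9,0,0,0,0,0]
  ]
}}

```text
clock: 10.4
tool_pos: [0.568, -0.1045, 0.0645]
tcp_rot: [-0.0, 0.774, 0.633, 0.001]
contact_force: [1.9, 4.7, 6.5]
grip_width: 0.0184
gripper_force: 99.4
```

Emit:
{"fn": "servo_tool", "kwargs": {
  "series": [
    [10,-0.5,0,0,0,0,0],
    [10,-1,0,0,0,0,0],
    [10,-1.5,0,0,0,0,0],
    [10,-2,0,0,0,0,0],
    [10,-2,0,0,0,0,0]
  ]
}}

```text
clock: 10.9
tool_pos: [0.5676, -0.106, 0.0646]
tcp_rot: [-0.0, 0.774, 0.633, 0.001]
contact_force: [1.3, 6.5, 6.1]
grip_width: 0.0188
gripper_force: 99.5
```

```bash
python3 gg.py 0 93.6 64
```

```text
t mm [-1.4 -0.6  0.6] rot [ 0.0012 -0.0022  0.0008] | now gauge 0.6 95.0 64.6 yaw 78.55 q [-0.31  0.53 -0.33  0.7   0.    1.46] F 0.0 6.6 6.1 Tz -0.0018 grip 99.5 10.9
```

Keep on until the stop pushes back.

Emit:
{"fn": "servo_tool", "kwargs": {
  "series": [
    [10,-0.5,0,0,0,0,0],
    [10,-1,0,0,0,0,0],
    [10,-1.5,0,0,0,0,0],
    [10,-2,0,0,0,0,0],
    [10,-2.5,0,0,0,0,0]
  ]
}}

```text
clock: 11.4
tool_pos: [0.5676, -0.1061, 0.0646]
tcp_rot: [-0.002, 0.774, 0.634, 0.003]
contact_force: [2.6, 12.2, 6.8]
grip_width: 0.0184
gripper_force: 99.6
```

Emit:
{"fn": "servo_tool", "kwargs": {
  "series": [
    [10,-0.5,0,0,0,0,0],
    [10,-1,0,0,0,0,0],
    [10,-1.5,0,0,0,0,0],
    [10,-2,0,0,0,0,0],
    [10,-2,0,0,0,0,0]
  ]
}}

```text
clock: 11.9
tool_pos: [0.5676, -0.1062, 0.0646]
tcp_rot: [-0.003, 0.773, 0.634, 0.005]
contact_force: [4.2, 17.5, 7.5]
grip_width: 0.0188
gripper_force: 99.6
```

```bash
python3 gg.py 0 93.6 64
```

```text
t mm [-1.2 -0.6  0.6] rot [ 0.0017 -0.0113  0.0032] | now gauge 0.6 94.8 64.6 yaw 78.68 q [-0.32  0.53 -0.33  0.7   0.01  1.45] F 0.7 18.0 7.5 Tz -0.2007 grip 99.6 11.9
```

At the stop (force rising, position static). Relieve the push and open.

Emit:
{"fn": "servo_tool", "kwargs": {
  "series": [
    [10,1,0,0,0,0,0],
    [10,2,0,0,0,0,0],
    [10,3,0,0,0,0,0],
    [10,3.5,0,0,0,0,0],
    [45,3.5,0,0,0,0,0]
  ]
}}

```text
clock: 12.4
tool_pos: [0.5664, -0.1079, 0.0639]
tcp_rot: [0.0, 0.774, 0.633, -0.001]
contact_force: [-0.7, -0.1, 0.2]
grip_width: 0.0317
gripper_force: 0.0
```

Emit:
{"fn": "servo_tool", "kwargs": {
  "series": [
    [45,0,0,0,0,0,0],
    [45,0,0,0,0,0,0],
    [45,0,0,0,0,0,0],
    [45,0,0,-10,0,0,0],
    [45,0,0,-25,0,0,0]
  ]
}}

```text
clock: 12.9
tool_pos: [0.5659, -0.1079, 0.0888]
tcp_rot: [-0.001, 0.774, 0.633, -0.001]
contact_force: [0.5, -0.2, 0.0]
grip_width: 0.045
gripper_force: 0.0
```

Emit:
{"fn": "servo_tool", "kwargs": {
  "series": [
    [60,15,0,-35,0,0,0],
    [60,30,0,-80,0,0,0],
    [60,30,0,-125,0,0,0],
    [60,30,0,-170,0,0,0],
    [60,30,0,-210,0,0,0]
  ]
}}

```text
clock: 13.4
tool_pos: [0.5727, -0.0785, 0.3024]
tcp_rot: [0.001, 0.774, 0.633, 0.0]
contact_force: [0.8, -0.9, 0.4]
grip_width: 0.0601
gripper_force: 0.0
```

```bash
python3 gg.py 0 -70 300 -101.5
python3 - <<'E'
from h import *
g=arm.grab_frame("scene")[:,:,::-1];cv2.imwrite("pics/sc3.png",g)
cv2.imwrite("pics/c5.png",cv2.resize(g[145:265,160:270],None,fx=5,fy=5,interpolation=cv2.INTER_CUBIC))
E
```

```text
t mm [-1.93e+02 -1.00e-01  2.50e+00] rot [-8.0000e-04  3.4000e-03 -3.1412e+00] | now gauge 0.0 123.0 302.4 yaw 78.52 q [-0.26  0.34  0.01  1.24 -0.    1.51] F 0.9 -0.7 0.4 Tz 0.0652 grip 0.0 13.4
```

View pics/c5.png

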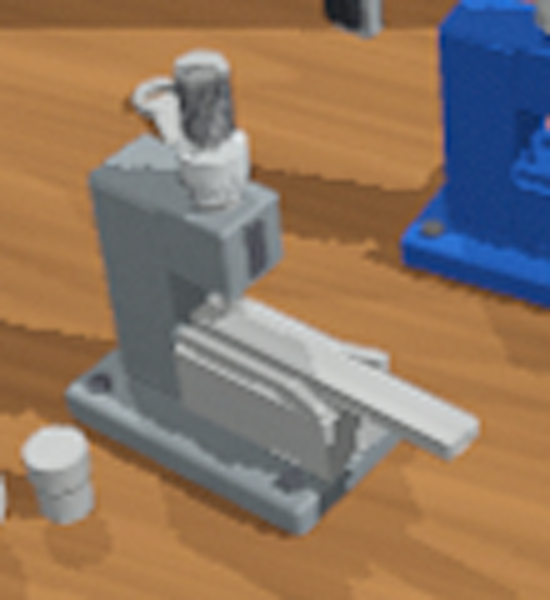

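The blank now lies flat in the slot under the spindle, with its trailing end at (462,440) in the crop. Next I go above the knob while unwinding joint 6.

Emit:
{"fn": "servo_tool", "kwargs": {
  "series": [
    [60,-25,0,0,0,0,-0.14],
    [60,-50,0,0,0,0,-0.28],
    [60,-75,0,0,0,0,-0.42],
    [60,-100,0,0,0,0,-0.56],
    [60,-123,0,0,0,0,-0.7]
  ]
}}

```text
clock: 13.95
tool_pos: [0.5477, -0.2002, 0.2995]
tcp_rot: [0.0, 0.508, 0.861, -0.0]
contact_force: [-0.0, 0.2, -0.1]
grip_width: 0.06
gripper_force: 0.0
```

Emit:
{"fn": "servo_tool", "kwargs": {
  "series": [
    [60,0,0,0,0,0,-0.14],
    [60,0,0,0,0,0,-0.28],
    [60,0,0,0,0,0,-0.42],
    [60,0,0,0,0,0,-0.56],
    [60,0,0,0,0,0,-0.7]
  ]
}}

```text
clock: 14.45
tool_pos: [0.548, -0.1992, 0.2994]
tcp_rot: [0.0, 0.182, 0.983, -0.0]
contact_force: [1.0, -0.3, 0.5]
grip_width: 0.0601
gripper_force: 0.0
```

Emit:
{"fn": "servo_tool", "kwargs": {
  "series": [
    [60,0,0,0,0,0,-0.14],
    [60,0,0,0,0,0,-0.28],
    [60,0,0,0,0,0,-0.42],
    [60,0,0,0,0,0,-0.56],
    [60,0,0,0,0,0,-0.7]
  ]
}}

```text
clock: 14.95
tool_pos: [0.548, -0.1992, 0.2994]
tcp_rot: [-0.0, -0.166, 0.986, -0.0]
contact_force: [0.1, -0.4, -0.1]
grip_width: 0.0599
gripper_force: 0.0
```

Emit:
{"fn": "servo_tool", "kwargs": {
  "series": [
    [60,0,0,0,0,0,-0.14],
    [60,0,0,0,0,0,-0.28],
    [60,0,0,0,0,0,-0.42],
    [60,0,0,0,0,0,-0.56],
    [60,0,0,0,0,0,-0.7]
  ]
}}

```text
clock: 15.45
tool_pos: [0.548, -0.1992, 0.2995]
tcp_rot: [-0.0, -0.494, 0.869, -0.0]
contact_force: [-0.1, 0.2, -0.2]
grip_width: 0.0601
gripper_force: 0.0
```

Emit:
{"fn": "servo_tool", "kwargs": {
  "series": [
    [60,0,0,0,0,0,-0.14],
    [60,0,0,0,0,0,-0.28],
    [60,0,0,0,0,0,-0.28],
    [60,0,0,0,0,0,-0.28],
    [60,0,0,0,0,0,-0.28]
  ]
}}

```text
clock: 15.95
tool_pos: [0.5481, -0.1991, 0.2992]
tcp_rot: [-0.0, -0.608, 0.794, -0.0]
contact_force: [-0.3, 0.1, 0.1]
grip_width: 0.0598
gripper_force: 0.0
```

```bash
python3 gg.py 0 0 260
python3 - <<'E'
from h import *
R,t,s=pose()
f=arm.grab_frame("wrist")[:,:,::-1].copy();np.savez("w3",R=R,t=t);cv2.imwrite("pics/w3.png",f)
p=wproj([.548,-.1989,.223],R,t);print("pred knob",p,"base/blank end",wproj([.5481+.14*.1994,-.199+.14*.98,.072],R,t))
x,y=np.clip(p.astype(int)-100,0,None);np.save("off",[x,y])
cv2.imwrite("pics/c6.png",cv2.resize(f[y:y+200,x:x+200],None,fx=3,fy=3,interpolation=cv2.INTER_CUBIC));print(x,y)
E
```

```text
t mm [-0.1  0.1 39.2] rot [-2.0000e-04  2.0000e-04  3.0781e+00] | now gauge 0.1 -0.1 299.2 yaw -105.14 q [-0.47  0.36  0.02  1.24 -0.   -1.78] F -0.3 0.0 0.1 Tz -0.0331 grip 0.0 15.95
pred knob [270.18322546 226.48850258] base/blank end [276.18588375 290.69711755]
170 126
```

View pics/c6.png

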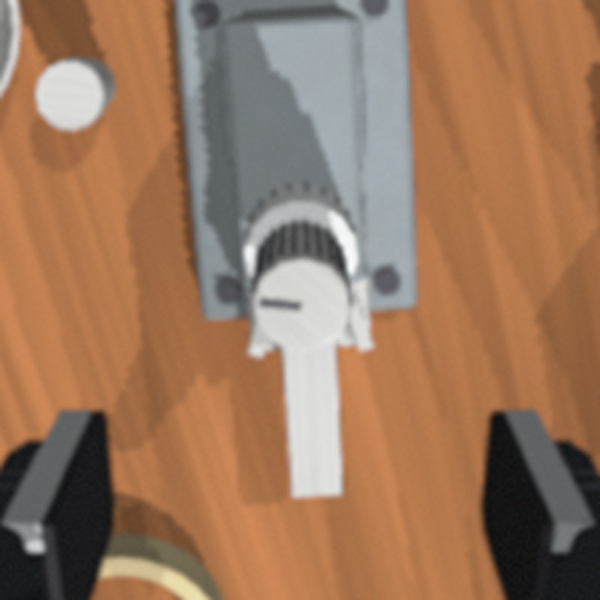

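The crop shows the knob top at (302,306), with its mark pointing left, and the blank's trailing end at (317,495). Both agree with predictions to under 1 mm, so the blank is home and the tool is centred. Descend and grip the knob.

Emit:
{"fn": "servo_tool", "kwargs": {
  "series": [
    [50,0,0,30,0,0,0],
    [50,0,0,60,0,0,0],
    [50,0,0,90,0,0,0],
    [50,0,0,108,0,0,0],
    [50,0,0,108,0,0,0]
  ],
  "squeeze": 30
}}

```text
clock: 16.5
tool_pos: [0.5463, -0.1981, 0.1882]
tcp_rot: [-0.001, -0.608, 0.794, 0.003]
contact_force: [0.3, 0.5, 0.6]
grip_width: 0.0498
gripper_force: 0.0
```

Emit:
{"fn": "servo_tool", "kwargs": {
  "series": [
    [12,0,0,0,0,0,0],
    [12,0,0,0,0,0,0],
    [12,0,0,0,0,0,0],
    [12,0,0,0,0,0,0],
    [12,0,0,0,0,0,0]
  ]
}}

```text
clock: 17.0
tool_pos: [0.5478, -0.1991, 0.1927]
tcp_rot: [-0.0, -0.609, 0.794, -0.0]
contact_force: [-4.7, 1.3, 6.0]
grip_width: 0.023
gripper_force: 29.8
```

```bash
python3 gg.py 0 0 191; python3 -c "
from h import *;R,t,s=pose();print((R.T@s['contact_force']).round(1),s['wrist_torque'])"
```

```text
t mm [-0.2 -0.3  1.7] rot [-1.2000e-03  3.0000e-04  3.0799e+00] | now gauge -0.3 -0.2 192.7 yaw -105.04 q [-0.47  0.41 -0.16  0.99 -0.   -1.78] F -4.9 0.3 6.0 Tz -0.0106 grip 29.8 17.0
[-0.   4.9 -6. ] [ 0.31433758  1.05221569 -0.01056389]
```

Emit:
{"fn": "servo_tool", "kwargs": {
  "series": [
    [12,0,0.4,0,0,0,0.08],
    [12,0,0.4,0,0,0,0.18],
    [12,0,0.4,0,0,0,0.28],
    [12,0,0.4,0,0,0,0.38],
    [12,0,0.4,0,0,0,0.48]
  ]
}}

```text
clock: 17.5
tool_pos: [0.5473, -0.1988, 0.1927]
tcp_rot: [-0.0, -0.401, 0.916, -0.0]
contact_force: [-6.4, 1.4, 5.9]
grip_width: 0.0231
gripper_force: 29.8
```

```bash
cat > st.py <<'E'
from h import *
R,t,s=pose();F=(R.T@s['contact_force']).round(1);print("F tool",F,"Tw",np.round(s['wrist_torque'],3),"yaw",np.degrees(np.arctan2(R[1,0],R[0,0])).round(2),"q6",s['q'][5].round(3),"tau6",s['joint_torque'][5].round(3),"pos",t.round(4),"clk",round(s['clock'],2),s['gripper_force'])
E
python3 st.py
```

```text
F tool [ 3.3  5.6 -5.9] Tw [0.375 1.233 0.035] yaw -132.76 q6 -1.299 tau6 -0.783 pos [ 0.5473 -0.1988  0.1927] clk 17.5 29.804638624191284
```

Emit:
{"fn": "servo_tool", "kwargs": {
  "series": [
    [12,0,0,0,0,0,0.1],
    [12,0,0,0,0,0,0.2],
    [12,0,0,0,0,0,0.3],
    [12,0,0,0,0,0,0.4],
    [12,0,0,0,0,0,0.4]
  ]
}}

```text
clock: 18.0
tool_pos: [0.5469, -0.1985, 0.1926]
tcp_rot: [-0.0, -0.212, 0.977, 0.0]
contact_force: [-6.4, 2.9, 6.6]
grip_width: 0.0233
gripper_force: 29.9
```

```bash
python3 st.py
python3 - <<'E'
from h import *
f=arm.grab_frame("scene")[:,:,::-1];cv2.imwrite("pics/sc4.png",f)
E
python3 st.py
```

```text
F tool [ 4.7  5.3 -6.6] Tw [0.546 1.312 0.015] yaw -155.54 q6 -0.902 tau6 0.339 pos [ 0.5469 -0.1985  0.1926] clk 18.0 29.921159148216248
F tool [ 5.4  5.3 -6.7] Tw [0.503 1.395 0.037] yaw -155.46 q6 -0.903 tau6 0.057 pos [ 0.5469 -0.1985  0.1926] clk 18.05 29.920613765716553
```

Emit:
{"fn": "servo_tool", "kwargs": {
  "series": [
    [12,0,0,0,0,0,0.06],
    [12,0,0,0,0,0,0.12],
    [12,0,0,0,0,0,0.18],
    [12,0,0,0,0,0,0.24],
    [12,0,0,0,0,0,0.3]
  ]
}}

```text
clock: 18.55
tool_pos: [0.5468, -0.1982, 0.1926]
tcp_rot: [-0.001, -0.063, 0.998, 0.0]
contact_force: [-6.6, 3.3, 6.6]
grip_width: 0.0231
gripper_force: 30.0
```

```bash
cat > tz.py <<'E'
from h import *
T=[]
for i in range(5):
    R,t,s=pose();T.append(s['wrist_torque'][2]);arm.grab_frame("scene")
R,t,s=pose();T.append(s['wrist_torque'][2]);print("Tz",np.round(T,3),"mean",np.mean(T).round(3),"Ft",(R.T@s['contact_force']).round(1),"q6",s['q'][5].round(3),"turned",(s['q'][5]+1.78).round(2),"grip",round(s['gripper_force'],1),"clk",round(s['clock'],2))
E
python3 tz.py
```

```text
Tz [ 0.037  0.019 -0.069 -0.062 -0.006 -0.069] mean -0.025 Ft [ 6.5  4.  -8.3] q6 -0.603 turned 1.18 grip 30.0 clk 18.8
```

Torque about z is too noisy (±0.05). With the fingers holding the knob, the thimble stays fixed in the wrist image until slip, so I'll unwrap its graduations from the wrist camera instead.

```bash
cat > th.py <<'E'
from h import *
import sys
# unwrap the thimble's side in tool angle phi; axis at the calibrated knob centre
phi=np.radians(np.arange(-60,60.1,1))
def unwrap(f,R,t,zs,r=.016,C=(.5480,-.1989)):
    a=np.arctan2(R[1,0],R[0,0]);g=cv2.cvtColor(f,cv2.COLOR_BGR2GRAY).astype(np.float32)
    M=np.array([[wproj([C[0]+r*np.cos(a+p),C[1]+r*np.sin(a+p),z],R,t) for p in phi] for z in zs]).astype(np.float32)
    return cv2.remap(g,M[...,0],M[...,1],cv2.INTER_CUBIC)
if __name__=="__main__":
    R,t,s=pose();f=arm.grab_frame("wrist")[:,:,::-1].copy();n=sys.argv[1];cv2.imwrite(f"pics/{n}.png",f);np.savez(n,R=R,t=t)
    print("turned",s['q'][5]+1.78,s['clock'])
    for m in("w3",n):
        z=np.load(m+".npz");u=unwrap(cv2.imread(f"pics/{m}.png"),z["R"],z["t"],np.arange(.158,.1821,.003))
        print(m)
        for k in u: print(" ".join("%3d"%v for v in k[::2]))
E
python3 th.py a0
```

```text
turned 1.1767299293792637 18.8
w3
165 166 166 161 153 149 146 140 137 128 124 120 118 115 115 115 115 117 118 118 118 118 118 117 117 116 115 115 115 117 118 118 117 118 118 118 118 117 117 118 118 119 119 119 118 118 119 118 117 118 118 119 120 119 117 114 112 110 110 113 115
158 160 163 163 155 146 140 133 130 125 122 119 118 116 115 112 111 112 114 116 118 119 119 118 117 114 110 109 111 114 116 118 119 120 118 116 113 113 114 116 118 120 119 118 116 114 113 113 116 118 118 119 118 115 110 107 105 106 111 114 113
146 154 155 160 157 148 138 127 121 118 118 117 118 118 118 114 108 107 110 114 117 120 121 120 116 111 104 102 105 111 116 119 121 120 116 111 107 107 111 115 118 119 118 114 108 104 105 109 114 116 118 117 112 107 102 101 102 109 112 111 109
132 137 146 150 154 150 140 127 114 109 110 115 117 121 120 117 108 102 102 108 115 121 123 123 117 110 101  98 101 109 118 121 122 118 113 105 100 104 111 116 119 118 116 109  99  97 102 108 114 117 115 110 103  98  96  99 106 109 108 106 102
127 125 129 135 144 145 142 131 116 106 103 109 116 121 122 120 112 104 100 104 112 120 12
[... 2628 characters left out ...]
 160 161 159 158 157 155 154 154 151 150 148 146 145 143 139 138 136 133 131 128 125 124 124 121 119 119 119 119 120 119 119 119 120 120 119 119 120 119 119 119 119 117 117 116 117 115 109 103 101 100  98  96  98
202 201 201 199 198 202 196 185 182 174 167 165 159 159 156 157 155 157 154 153 147 142 140 135 132 129 128 126 124 121 120 121 116 117 115 114 115 117 117 117 118 117 118 120 118 119 117 116 117 119 117 116 117 116 115 113 108 103 100  98  95
229 228 227 230 233 230 232 236 234 230 229 227 222 220 216 221 220 224 223 228 226 215 210 201 192 188 188 186 182 183 191 195 193 184 170 159 146 144 142 136 133 136 138 142 142 141 133 125 119 120 119 119 120 119 116 115 112 110 104  98  98
```

The graduations are clear, with an 18° pitch. I'll track their phase and step by 0.24 rad.

```bash
cat > ph.py <<'E'
from th import *
def phase(n):
    z=np.load(n+".npz");u=unwrap(cv2.imread(f"pics/{n}.png"),z["R"],z["t"],np.arange(.160,.1671,.001))[:,16:-16]
    p=phi[16:-16];out=[]
    for sl in(slice(0,45),slice(44,None)):   # two halves as a check; whole-cycle-ish windows
        v=u.mean(0)[sl];q=p[sl];A=np.c_[np.ones_like(q),q,q*q,np.cos(20*q),np.sin(20*q)];c=np.linalg.lstsq(A,v,rcond=None)[0];out+=[np.degrees(np.arctan2(c[4],c[3]))/20,np.hypot(c[3],c[4])]
    return np.round(out,2)
if __name__=="__main__":
    n=sys.argv[1]
    if n!="a0":
        R,t,s=pose();f=arm.grab_frame("wrist")[:,:,::-1].copy();cv2.imwrite(f"pics/{n}.png",f);np.savez(n,R=R,t=t);print("turned",(s['q'][5]+1.78).round(3),"Tz",s['wrist_torque'][2].round(3),"Ft",(R.T@s['contact_force']).round(1),"clk",round(s['clock'],2))
    print("phase deg (mod 18), amp, x2:",phase(n))
E
python3 ph.py a0
```

```text
Traceback (most recent call last):
  File "ph.py", line 12, in <module>
    print("phase deg (mod 18), amp, x2:",phase(n))
                                         ~~~~~^^^
  File "ph.py", line 3, in phase
    z=np.load(n+".npz");u=unwrap(cv2.imread(f"pics/{n}.png"),z["R"],z["t"],np.arange(.160,.1671,.001))[:,16:-16]
                          ~~~~~~^^^^^^^^^^^^^^^^^^^^^^^^^^^^^^^^^^^^^^^^^^^^^^^^^^^^^^^^^^^^^^^^^^^^^^
  File "th.py", line 7, in unwrap
    M=np.array([[wproj([C[0]+r*np.cos(a+p),C[1]+r*np.sin(a+p),z],R,t) for p in phi] for z in zs]).astype(np.float32)
                 ~~~~~^^^^^^^^^^^^^^^^^^^^^^^^^^^^^^^^^^^^^^^^^^^^^^^
  File "h.py", line 19, in wproj
    p=arm.camera_params("wrist");K=p["K"];H=p["hand_eye"]
ValueError: time passes only in moves, steps and waits
```

Emit:
{"fn": "servo_tool", "kwargs": {
  "series": [
    [12,0,0,0,0,0,0.06],
    [12,0,0,0,0,0,0.12],
    [12,0,0,0,0,0,0.18],
    [12,0,0,0,0,0,0.24],
    [12,0,0,0,0,0,0.24]
  ]
}}

```text
clock: 19.35
tool_pos: [0.5468, -0.1979, 0.1926]
tcp_rot: [-0.001, 0.056, 0.998, 0.001]
contact_force: [-7.2, 3.3, 7.8]
grip_width: 0.0232
gripper_force: 30.0
```

```bash
python3 ph.py a1
```

```text
turned 1.418 Tz 0.045 Ft [ 7.5  2.5 -7.8] clk 19.35
phase deg (mod 18), amp, x2: [-0.95 20.98 -1.06 14.31]
```

```bash
sed -i 's/^def ray/W=arm.camera_params("wrist")\ndef ray/; s/p=arm.camera_params("wrist");/p=W;/' h.py; python3 ph.py a0
```

```text
phase deg (mod 18), amp, x2: [-1.18 19.38 -1.31 16.53]
```

No slip so far (phase −1.2° → −1.0°). Continue.

Emit:
{"fn": "servo_tool", "kwargs": {
  "series": [
    [12,0,0,0,0,0,0.06],
    [12,0,0,0,0,0,0.12],
    [12,0,0,0,0,0,0.18],
    [12,0,0,0,0,0,0.24],
    [12,0,0,0,0,0,0.24]
  ]
}}

```text
clock: 19.9
tool_pos: [0.5468, -0.1977, 0.1926]
tcp_rot: [-0.001, 0.175, 0.985, 0.001]
contact_force: [-6.5, 5.5, 7.9]
grip_width: 0.0229
gripper_force: 30.0
```

```bash
python3 ph.py a2
```

```text
turned 1.658 Tz -0.037 Ft [ 8.   2.9 -7.9] clk 19.9
phase deg (mod 18), amp, x2: [-1.07 21.82 -1.29 14.72]
```

Emit:
{"fn": "servo_tool", "kwargs": {
  "series": [
    [12,0,0,0,0,0,0.06],
    [12,0,0,0,0,0,0.12],
    [12,0,0,0,0,0,0.18],
    [12,0,0,0,0,0,0.24],
    [12,0,0,0,0,0,0.24]
  ]
}}

```text
clock: 20.45
tool_pos: [0.5469, -0.1974, 0.1926]
tcp_rot: [-0.001, 0.292, 0.957, 0.001]
contact_force: [-6.6, 5.4, 7.7]
grip_width: 0.023
gripper_force: 29.9
```

```bash
python3 ph.py a3
```

```text
turned 1.898 Tz -0.034 Ft [ 8.5  0.8 -7.7] clk 20.45
phase deg (mod 18), amp, x2: [-1.18 21.94 -1.17 19.15]
```

Emit:
{"fn": "servo_tool", "kwargs": {
  "series": [
    [12,0,0,0,0,0,0.06],
    [12,0,0,0,0,0,0.12],
    [12,0,0,0,0,0,0.18],
    [12,0,0,0,0,0,0.24],
    [12,0,0,0,0,0,0.24]
  ]
}}

```text
clock: 21.0
tool_pos: [0.547, -0.1972, 0.1926]
tcp_rot: [-0.001, 0.404, 0.915, 0.001]
contact_force: [-5.7, 6.8, 7.3]
grip_width: 0.0231
gripper_force: 29.9
```

```bash
python3 ph.py a4
```

```text
turned 2.138 Tz 0.011 Ft [ 8.9  0.4 -7.2] clk 21.0
phase deg (mod 18), amp, x2: [-1.12 21.16 -1.07 17.25]
```

Emit:
{"fn": "servo_tool", "kwargs": {
  "series": [
    [12,0.3,0,0,0,0,0.06],
    [12,0.6,0,0,0,0,0.12],
    [12,0.6,0,0,0,0,0.18],
    [12,0.6,0,0,0,0,0.24],
    [12,0.6,0,0,0,0,0.24]
  ]
}}

```text
clock: 21.55
tool_pos: [0.5471, -0.1969, 0.1926]
tcp_rot: [-0.0, 0.511, 0.86, 0.001]
contact_force: [-4.5, 6.5, 6.3]
grip_width: 0.0233
gripper_force: 29.8
```

```bash
python3 ph.py a5
```

```text
turned 2.378 Tz 0.012 Ft [ 7.9 -0.9 -6.3] clk 21.55
phase deg (mod 18), amp, x2: [-0.53 20.64 -0.84 20.16]
```

Emit:
{"fn": "servo_tool", "kwargs": {
  "series": [
    [12,0,0,0,0,0,0.06],
    [12,0,0,0,0,0,0.12],
    [12,0,0,0,0,0,0.18],
    [12,0,0,0,0,0,0.24],
    [12,0,0,0,0,0,0.24]
  ]
}}

```text
clock: 22.1
tool_pos: [0.5473, -0.1968, 0.1927]
tcp_rot: [-0.0, 0.61, 0.793, 0.001]
contact_force: [-3.3, 5.8, 5.9]
grip_width: 0.0231
gripper_force: 29.8
```

```bash
python3 ph.py a6
```

```text
turned 2.618 Tz 0.028 Ft [ 6.5 -1.7 -5.9] clk 22.1
phase deg (mod 18), amp, x2: [-0.08 19.73 -0.27 20.57]
```

Emit:
{"fn": "servo_tool", "kwargs": {
  "series": [
    [12,0,0,0,0,0,0.06],
    [12,0,0,0,0,0,0.12],
    [12,0,0,0,0,0,0.18],
    [12,0,0,0,0,0,0.24],
    [12,0,0,0,0,0,0.24]
  ]
}}

```text
clock: 22.65
tool_pos: [0.5476, -0.1967, 0.1926]
tcp_rot: [-0.001, 0.7, 0.714, 0.002]
contact_force: [-2.9, 5.8, 6.3]
grip_width: 0.0235
gripper_force: 29.8
```

```bash
python3 ph.py a7
```

```text
turned 2.858 Tz -0.035 Ft [ 5.9 -2.8 -6.3] clk 22.65
phase deg (mod 18), amp, x2: [ 0.41 17.85  0.3  19.16]
```

Emit:
{"fn": "servo_tool", "kwargs": {
  "series": [
    [12,0,0,0,0,0,0.06],
    [12,0,0,0,0,0,0.12],
    [12,0,0,0,0,0,0.18],
    [12,0,0,0,0,0,0.24],
    [12,0,0,0,0,0,0.24]
  ]
}}

```text
clock: 23.2
tool_pos: [0.5479, -0.1967, 0.1926]
tcp_rot: [-0.001, 0.781, 0.625, 0.002]
contact_force: [-3.5, 5.8, 4.9]
grip_width: 0.0229
gripper_force: 29.7
```

```bash
python3 ph.py a8
```

```text
turned 3.098 Tz -0.084 Ft [ 5.  -4.7 -4.9] clk 23.2
phase deg (mod 18), amp, x2: [ 1.14 17.4   1.27 19.86]
```

Emit:
{"fn": "servo_tool", "kwargs": {
  "series": [
    [12,0,-0.2,0,0,0,0.06],
    [12,0,-0.4,0,0,0,0.12],
    [12,0,-0.4,0,0,0,0.18],
    [12,0,-0.4,0,0,0,0.24],
    [12,0,-0.4,0,0,0,0.24]
  ]
}}

```text
clock: 23.75
tool_pos: [0.5481, -0.1967, 0.1927]
tcp_rot: [-0.0, 0.85, 0.527, 0.002]
contact_force: [-0.6, 4.9, 5.1]
grip_width: 0.0235
gripper_force: 29.6
```

```bash
python3 ph.py a9
```

```text
turned 3.338 Tz -0.042 Ft [ 4.1 -2.7 -5.1] clk 23.75
phase deg (mod 18), amp, x2: [ 1.96 16.04  2.08 18.35]
```

Emit:
{"fn": "servo_tool", "kwargs": {
  "series": [
    [12,0,0,0,0,0,0.06],
    [12,0,0,0,0,0,0.12],
    [12,0,0,0,0,0,0.18],
    [12,0,0,0,0,0,0.24],
    [12,0,0,0,0,0,0.24]
  ]
}}

```text
clock: 24.3
tool_pos: [0.5484, -0.1968, 0.1927]
tcp_rot: [-0.0, 0.907, 0.422, 0.002]
contact_force: [-0.0, 5.1, 4.3]
grip_width: 0.0232
gripper_force: 29.6
```

```bash
python3 ph.py b0; python3 st.py
```

```text
turned 3.578 Tz -0.007 Ft [ 3.9 -3.3 -4.3] clk 24.3
phase deg (mod 18), amp, x2: [-2.24 12.33 -2.05 20.44]
F tool [ 5.2 -3.4 -3.1] Tw [1.199 0.081 0.015] yaw 49.92 q6 1.797 tau6 0.053 pos [ 0.5484 -0.1968  0.1927] clk 24.35 29.572109878063202
```

The phase jumped by +13.9° (mod 18), which is one full step, so the thimble has stopped and the ratchet is slipping. I'll check with the mark on the knob top that the knob itself still follows the fingers.

```bash
cat > km.py <<'E'
from h import *
import sys
for n in sys.argv[1:]:
    z=np.load(n+".npz");R,t=z["R"],z["t"];g=cv2.cvtColor(cv2.imread(f"pics/{n}.png"),cv2.COLOR_BGR2GRAY).astype(np.float32)
    a=np.arctan2(R[1,0],R[0,0]);ph=np.radians(np.arange(0,360,4));C=np.array([.548,-.1989])
    M=np.array([[wproj([C[0]+r*np.cos(a+p),C[1]+r*np.sin(a+p),.223],R,t) for p in ph] for r in(.005,.007)]).astype(np.float32)
    v=cv2.remap(g,M[...,0],M[...,1],cv2.INTER_LINEAR).mean(0)
    i=np.argsort(v)[:6];print(n,"darkest deg",sorted((i*4).tolist()),v[i].round().tolist(),"median",np.median(v))
E
python3 km.py a0 a3 a6 a8 a9 b0
```

```text
a0 darkest deg [72, 76, 80, 84, 88, 92] [54.0, 54.0, 62.0, 66.0, 83.0, 89.0] median 132.00781
a3 darkest deg [68, 72, 76, 80, 136, 140] [74.0, 80.0, 85.0, 102.0, 113.0, 113.0] median 119.25903
a6 darkest deg [60, 64, 68, 72, 76, 80] [75.0, 78.0, 88.0, 103.0, 110.0, 136.0] median 174.79736
a8 darkest deg [64, 68, 72, 76, 80, 84] [75.0, 76.0, 96.0, 97.0, 122.0, 132.0] median 192.74463
a9 darkest deg [68, 72, 76, 80, 84, 88] [78.0, 79.0, 94.0, 98.0, 124.0, 125.0] median 199.1123
b0 darkest deg [68, 72, 76, 80, 84, 88] [64.0, 66.0, 80.0, 83.0, 108.0, 109.0] median 155.49072
```

The knob follows the fingers (mark steady at ≈76°) while the thimble stands still, so slip is about 0.23 rad. Turn about 0.55 more.

Emit:
{"fn": "servo_tool", "kwargs": {
  "series": [
    [12,0,0,0,0,0,0.06],
    [12,0,0,0,0,0,0.12],
    [12,0,0,0,0,0,0.18],
    [12,0,0,0,0,0,0.24],
    [12,0,0,0,0,0,0.24]
  ]
}}

```text
clock: 24.85
tool_pos: [0.5486, -0.197, 0.1927]
tcp_rot: [-0.001, 0.951, 0.31, 0.002]
contact_force: [1.1, 5.1, 3.9]
grip_width: 0.0234
gripper_force: 29.6
```

```bash
python3 ph.py b1; python3 km.py b1
```

```text
turned 3.817 Tz 0.022 Ft [ 3.9 -3.4 -3.9] clk 24.85
phase deg (mod 18), amp, x2: [-5.11 12.09 -5.27 24.7 ]
b1 darkest deg [68, 72, 76, 80, 84, 88] [64.0, 67.0, 75.0, 88.0, 103.0, 115.0] median 158.94067
```

Emit:
{"fn": "servo_tool", "kwargs": {
  "series": [
    [12,0,0,0,0,0,0.07],
    [12,0,0,0,0,0,0.14],
    [12,0,0,0,0,0,0.21],
    [12,0,0,0,0,0,0.28],
    [12,0,0,0,0,0,0.3]
  ]
}}

```text
clock: 25.4
tool_pos: [0.5488, -0.1973, 0.1927]
tcp_rot: [-0.001, 0.986, 0.165, 0.002]
contact_force: [2.0, 3.8, 4.5]
grip_width: 0.0233
gripper_force: 29.6
```

```bash
python3 ph.py b2; python3 km.py b2
```

```text
turned 4.117 Tz 0.005 Ft [ 3.1 -3.  -4.5] clk 25.4
phase deg (mod 18), amp, x2: [-5.57 13.77 -5.87 18.38]
b2 darkest deg [68, 72, 76, 80, 84, 88] [63.0, 69.0, 70.0, 91.0, 94.0, 121.0] median 150.19434
```

Total slip is about 44° (0.77 rad). Release and retreat straight up.

Emit:
{"fn": "servo_tool", "kwargs": {
  "series": [
    [50,0,0,0,0,0,0],
    [50,0,0,0,0,0,0],
    [50,0,0,0,0,0,0],
    [50,0,0,0,0,0,0],
    [50,0,0,-10,0,0,0]
  ]
}}

```text
clock: 25.95
tool_pos: [0.5461, -0.1981, 0.2]
tcp_rot: [-0.001, 0.986, 0.164, -0.001]
contact_force: [-0.1, 0.7, 0.5]
grip_width: 0.0502
gripper_force: 0.0
```

Emit:
{"fn": "servo_tool", "kwargs": {
  "series": [
    [50,0,0,-30,0,0,0],
    [50,0,0,-60,0,0,0],
    [50,0,0,-90,0,0,0],
    [50,0,0,-105,0,0,0],
    [50,0,0,-105,0,0,0]
  ]
}}

```text
clock: 26.45
tool_pos: [0.5484, -0.1991, 0.3094]
tcp_rot: [0.002, 0.986, 0.164, 0.002]
contact_force: [0.5, 1.0, 0.3]
grip_width: 0.0504
gripper_force: 0.0
```

```bash
python3 - <<'E'
from h import *
R,t,s=pose();f=arm.grab_frame("wrist")[:,:,::-1].copy();cv2.imwrite("pics/fin.png",f);np.savez("fin",R=R,t=t);print(t,s["contact_force"].round(1),s["clock"])
# blank's trailing end in gauge y, along its middle line
a=np.radians(78.5);yd=np.array([np.cos(a),np.sin(a)]);xd=np.array([yd[1],-yd[0]]);O=np.array([.5481,-.1990])
S=cv2.cvtColor(f,cv2.COLOR_BGR2HSV)[...,1]
for X in(-6,0,6):
    v=[(Y,int(S[tuple(wproj([*(O+xd*X/1e3+yd*Y/1e3),.072],R,t).round().astype(int)[::-1])])) for Y in range(128,152,2)];print(X,v)
E
python3 km.py fin
```

```text
[ 0.54835913 -0.19911733  0.30939898] [0.5 1.  0.3] 26.45
-6 [(128, 1), (130, 1), (132, 1), (134, 2), (136, 2), (138, 2), (140, 21), (142, 124), (144, 151), (146, 149), (148, 148), (150, 149)]
0 [(128, 4), (130, 2), (132, 4), (134, 4), (136, 4), (138, 5), (140, 27), (142, 103), (144, 149), (146, 148), (148, 148), (150, 146)]
6 [(128, 5), (130, 4), (132, 3), (134, 4), (136, 4), (138, 4), (140, 50), (142, 104), (144, 148), (146, 147), (148, 148), (150, 150)]
fin darkest deg [72, 76, 80, 84, 88, 92] [120.0, 124.0, 138.0, 139.0, 159.0, 161.0] median 211.01636
```

The blank's trailing end is at 140–141 mm (home is 140), the knob has stayed where it was left, and the arm is clear. Hand in.

```bash
python3 -c "
from plant import arm;print(arm.close_job())"
```

```text
the job is handed in; nothing more can be done
None
```

The job is handed in at about 26 s: the blank lies home in the slot, clamped, with the ratchet slipped about 44° (0.77 rad), only the knob turned, and the arm withdrawn clear.

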